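# Lock a round print block into its register jig

### The job

Set the round linoleum print block (60 mm across) on the register jig and nudge it gently up against both black studs; then lay the brass wedge between the block and the steel bar and push it in, thin end first, until it binds and holds the block snugly against both studs, without forcing it. Leave the block and wedge lying flat on the plate and let go; leave the square block and the small round block where they are.

Things in the scene. Friction and masses are not known exactly. Their poses are not given: they have to be found in the camera images.
- plate: Register jig: flat aluminium plate 10 mm thick, fixed to the bench. Origin on its underside, straight below the seated block's centre; z up, x from the steel bar towards the two black studs, y along the bar. It reaches from x = -80 to +60 and y = -115 to +115 mm; its top is at z = 10 mm.
- seat (a point): Point on the plate's top (x = 0, y = 0, z = 10 mm of the plate, same axes): centre of the block's underside when it touches both studs.
- bar_place (a point): Middle of the steel bar's foot at its mid setting, on the plate (x = -53.5, y = 0, z = 10 mm). The bar is 14 mm wide (x), 56 long (y), 12 high, screwed fast, parallel to y. Its screws run in slots and it is reset for each job up to 3 mm either way in x; this point does not follow it. So the gap between the seated block and the bar is 13.5 to 19.5 mm.
- left_stud: Black slippery plastic stud, 16 mm in diameter, 20 mm high above the plate, fixed at x = +19, y = +32.9 mm of the plate. Origin at the centre of its foot, on the plate's top.
- right_stud: The other black stud, alike, at x = +19, y = -32.9 mm of the plate. The round block touches a stud when their axes are 38 mm apart.
- round_block: The round print block: a beech disc with a dark linoleum face on top, 60 mm in diameter, 28 mm high, about 70 to 130 g, loose; it starts standing on the bench. Origin at the centre of its underside, z up.
- wedge: Brass wedge, loose, 250 g, lies flat on the bench: 128 mm long (x), 14 high, 25 wide at the thick end (x = -64), 9 at the thin end (x = +64 mm). Origin on the underside at mid length; straight side at y = -8.5 mm, sloping side from y = +16.5 (thick end) to +0.5 mm (thin end). Its straight side goes along the bar, so it enters from the plate's +y side, thin end towards -y.
- wedge_end (a point): Middle of the wedge's thick end face (x = -64, y = +4, z = 7 mm of the wedge), where it is pushed. It slides freely until it touches both bar and block; from there the push rises by about 1 to 2 N per mm. At 6 to 10 N it is snug and stays by friction; much more is forcing it. Pushed askew it can bind on the bar's corner: ease off and push again.
- square_block: Another print block, 56 x 56 x 28 mm, on the bench. Not to be disturbed. Origin at the centre of its underside.
- small_block: A small round print block, 38 mm in diameter, 28 mm high, on the bench. Not to be disturbed. Origin at the centre of its underside.
Mind the look-alikes: they are no part of the job. There is more than one size of the wedge; the job needs the middle-sized.

How it is judged:
On the way:
1. the round block stands flat on the plate against both studs (within 1.5 mm of each) (horizontal distance between round_block and left_stud below 0.0395 m and horizontal distance between round_block and right_stud below 0.0395 m and z of round_block in the frame of plate below 0.012 m and angle between round_block's own z axis and vertical below 0.04 rad), for 0.2 s.
At the end, for the whole second after the job is handed in: The round block stands flat on the plate within 1.5 mm of both studs, the wedge lies flat on the plate and presses the block with more than 0.5 N, the block bears on each stud with more than 0.3 N, and both are at rest (all of step 1 and z of wedge in the frame of plate below 0.012 m and angle between wedge's own z axis and vertical below 0.06 rad and contact force between round_block and left_stud above 0.3 N and contact force between round_block and right_stud above 0.3 N and contact force between wedge and round_block above 0.5 N and linear speed of each of round_block, wedge below 0.005 m/s); the robot touches nothing.
It fails at once if the block forced against a stud with more than 20 N (contact force between round_block and left_stud above 20 N or contact force between round_block and right_stud above 20 N).
It fails at once if the wedge forced against the block with more than 20 N (contact force between wedge and round_block above 20 N).
It fails at once if the square block or the small round block moved by more than 10 mm (distance of any of square_block, small_block from where it was at the start of the episode above 0.01 m).
It also fails if it takes over 72 s, if anything falls off the work surface, if the arm or the gripper's body presses on something with over 40 N, if the wrist force passes 120 N, or if a joint passes its speed limit or range.

### The arm

A 6-joint arm with a two-finger parallel gripper is mounted at the origin on the work surface. World frame = base frame: x ahead of the robot, y to its left, z up, the work surface at z = 0. Lengths are in m, angles in rad, forces in N, time in s.
With the tool pointing down it reaches from about 0.275 to 0.975 m from the base axis. Payload 8.4 kg.
Tool frame: the origin (TCP) lies between the finger pads; the fingertips stand 25 mm ahead of it and the grasp point (between the pads) lies 6 mm ahead of it (r.finger_overhang is the distance from the TCP to the fingertips, in m); x points along the fingers, y is the direction in which the jaws open and shut, and the axes are right-handed (so a half turn about x gives the same grasp; the last joint's range is limited). The gripper opens to 92 mm and grips with 3 to 60 N. Pads are 20 mm wide; open, the fingers measure 128 mm over their backs; the gripper's body (75 mm by 189 mm) begins 69 mm behind the grasp point.
Start: joints at [-1.173, 0.353, 1.633, -0, 1.155, -0.002], TCP at [0.243, -0.576, 0.24] pointing down, gripper open.
Joint ranges: [-2.63, 2.63], [-0.92, 2.1], [0.06, 2.66], [-1.3, 4.44], [0, 2.69], [-3.02, 3.02]. Speed limits (rad/s): [2.22, 2.22, 2.79, 3.14, 3.14, 3.14].

### API

Orientations are given as a rotation vector (axis times angle).
In Python, from cell import r gives the robot as it stands. Calls block until the motion is done:
- r.move_ptp(position, orientation): joint-space move of the TCP to a pose.
- r.move_l(position, max_speed=0.15, orientation=None): straight line of the TCP; orientation=None keeps the orientation; max_speed is the mean speed in m/s.
- r.move_joints(angles): joint-space move.
- r.grip(opening, f_grip=None): finger opening in m; f_grip is the grip in N (None keeps the last); returns when the fingers have stopped.
- r.pause(seconds).
- r.solve_ik(position, orientation): joint angles nearest the present ones, or None.
- r.get_obs(): the state.
- r.get_image(name): name is "scene" or "top" or "wrist"; returns a dict with "frame" (420x560x3 uint8, red, green, blue), "depth" (420x560 float32, m along the optical axis (not along the pixel's ray), 0 where there is no reading), "fx", "fy", "cx", "cy" (pixels), "camera_from_world" (4x4, takes a point from world to camera coordinates); the wrist camera has in their place "hand_eye" (4x4, takes a point from camera to tool coordinates, whose origin is the TCP and whose axes are the tool frame's). Camera axes: x right, y down, z forward; pixel columns grow to the right and rows downward; lengths in m; the calibration is good to about 2 mm. The wrist camera is an equidistant fisheye: a pixel r from the principal point sees the ray r / f radians off the axis. A picture is of the moment at which its call begins: read the wrist's pose just before it.
A pose or a line that the arm cannot do raises r.IKError and nothing moves.
- r.job_done(): hands the job in, once; it reports no verdict.
Trained networks look in the newest picture that a camera, given by its name, has taken for a name from the list of things; names that differ only in an ending like _2 or _b are one class to them, and where a whole thing is asked for, a point or a joint stands for the part that bears it (a point fixed in the world has none). Each returns a list of dicts, best first, with "confidence" (0 to 1); they miss things now and then, are a little off and sometimes report something else, mostly with a low value. They report only what shows in the picture. A call takes as long as a camera call. They do not tell look-alikes from the thing itself.
- r.find_in(camera, target): "point" ([column, row] in pixels, amid what is visible of it).
- r.silhouettes(camera, target): "region" (420x560 bool, what is visible of it) and "point" ([column, row] in pixels, amid what is visible of it).
- r.landmark_of(camera, target): "point" ([column, row] in pixels: a listed point, or the origin of a listed thing).
The state is a dict: "time": time; "joints": joint angles; "dq": joint speeds; "joint_torque": joint torques, N m; "tcp_pos": TCP position; "tool_rot": TCP orientation; "contact_force": force on the tool from outside, world axes, zero at the start; "ft_torque": the same for the moment, N m; "finger_gap": finger opening in m.
Only numpy, scipy, OpenCV 4.12 (cv2) and the standard library are available. Lean on these libraries where they do the work, as an engineer would, in place of code of your own. Each camera call takes 0.05 s, during which the arm holds its last target. There are 200 camera calls.

## Working session

There is one attempt and no reset: what is moved stays moved. The work goes in short steps, each a Python script; the robot and the scene stay as the last script left them, time stands still between calls to the robot, and variables do not carry over. Pictures are saved under pics/ and viewed, about 8 in all and at most 12, crops included, and the job is handed in when it is done.

```bash
ls; mkdir -p pics; cat > h.py <<'E'
import numpy as np, cv2
from cell import r
def world(im,px,z=None):
    """pixel -> world; with z: intersect with the plane, else by depth"""
    T=np.linalg.inv(im["camera_from_world"]); px=np.atleast_2d(np.asarray(px,float))
    ray=np.c_[(px[:,0]-im["cx"])/im["fx"],(px[:,1]-im["cy"])/im["fy"],np.ones(len(px))]
    if z is None:
        d=im["depth"][px[:,1].round().astype(int),px[:,0].round().astype(int)]
        return (ray*d[:,None])@T[:3,:3].T+T[:3,3]
    v=ray@T[:3,:3].T; return T[:3,3]+v*((z-T[2,3])/v[:,2])[:,None]
def save(n,f): cv2.imwrite(f"pics/{n}.png",f[:,:,::-1])
E
python3 - <<'E'
from h import *
ims={}
for c in ("top","scene"):
    im=r.get_image(c); save(c,im["frame"]); np.savez(c,**im)
    T=np.linalg.inv(im["camera_from_world"]); print(c,T[:3,3].round(3),T[:3,2].round(3),im["fx"])
    for t in ("plate","seat","bar_place","left_stud","right_stud","round_block","wedge","wedge_end","square_block","small_block"):
        try:
            for d in r.landmark_of(c,t)[:4]: print(c,t,np.round(d["point"],1),round(d["confidence"],2), world(im,d["point"])[0].round(4))
        except Exception as e: print(t,e)
o=r.get_obs(); print(o["time"],o["tcp_pos"],o["tool_rot"],o["contact_force"])
E
python3 -c "
import cv2,numpy as np
a=cv2.imread('pics/top.png');b=cv2.imread('pics/scene.png');cv2.imwrite('pics/both.png',cv2.resize(np.vstack([a]),(800,600)))"
```

```text
pics
top [ 0.305 -0.048  0.839] [ 0.22  -0.012 -0.975] 397.3370858413439
top plate [267.4 166.8] 0.87 [ 0.5952 -0.0439  0.0097]
top plate [253.3 160.4] 0.2 [ 0.6125 -0.0139  0.0092]
top seat [270.4 166.9] 0.94 [ 0.5935 -0.0504  0.0125]
top bar_place [266.5 190.3] 0.76 [ 0.5378 -0.0386  0.024 ]
top bar_place [122.5 245.2] 0.26 [0.4406 0.2631 0.0312]
top left_stud [250.4 159.1] 0.51 [ 0.6156 -0.0077  0.01  ]
top left_stud [269.3 165.1] 0.17 [ 0.5983 -0.0483  0.0111]
top right_stud [282.6 157.7] 0.37 [ 0.6055 -0.0779  0.0321]
top right_stud [249.9 158.2] 0.37 [ 0.615  -0.0071  0.0174]
top round_block [377.7 221. ] 0.64 [ 0.4533 -0.264   0.0313]
top round_block [268.7 165.1] 0.22 [ 0.5984 -0.047   0.0111]
top wedge [437.8 293.5] 0.95 [ 0.2986 -0.3684  0.0213]
top wedge [433.2 157.8] 0.8 [ 0.5882 -0.408   0.0136]
top wedge [382.  154.9] 0.61 [ 0.6026 -0.2966  0.0149]
top wedge_end [391.7 183.7] 0.72 [ 0.5396 -0.3134  0.0008]
top wedge_end [404.5 315.6] 0.68 [ 0.2605 -0.2961  0.0194]
top wedge_end [453. 152.] 0.61 [ 0.5995 -0.4549  0.0107]
top square_block [121.6 246.1] 0.93 [0.4391 0.2655
[... 636 characters left out ...]
.7 299.1] 0.98 [ 0.6181 -0.2958  0.0106]
scene wedge [142.2 233.4] 0.88 [ 0.3214 -0.383   0.0148]
scene wedge [182.1 322.4] 0.55 [ 0.5987 -0.412  -0.0023]
scene wedge_end [210.3 282.3] 0.74 [ 0.5508 -0.3148  0.0122]
scene wedge_end [161.2 204.9] 0.71 [ 0.2569 -0.301   0.0198]
scene wedge_end [160.2 331.5] 0.54 [ 0.6009 -0.461   0.012 ]
scene square_block [363.8 172.7] 0.85 [0.4682 0.247  0.0209]
scene square_block [304.  234.1] 0.48 [ 0.5532 -0.0433  0.0092]
scene small_block [365.  173.2] 0.73 [0.4721 0.2481 0.0211]
scene small_block [410.8 201.3] 0.69 [0.6259 0.2781 0.0101]
1.1 [ 0.243293   -0.57570873  0.23959734] [ 2.00179245  0.4055438  -2.00172609] [-0.54215455 -0.20661956 -0.07941398]
```

View pics/both.png

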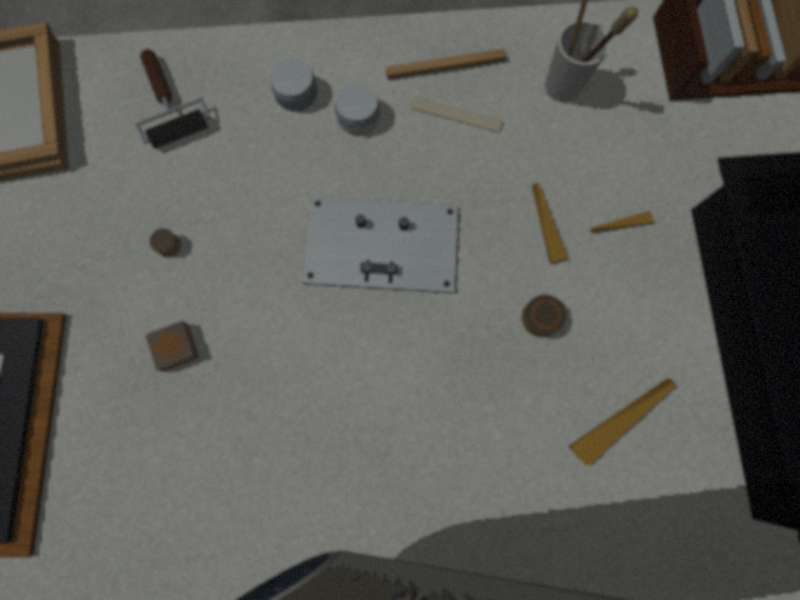

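The top view (800x600, 1.43x scale) shows the round block at (545,315), the square block at (172,345) and the small round block at (163,242). The jig is at (382,246), with the studs at (360,220) and (404,223) and the bar at (379,268). There are three wedge candidates: large at (625,420), medium at (550,223) and small at (622,222). I'll measure them and enlarge a crop before reaching.

```bash
cat > m.py <<'E'
from h import *
im=dict(np.load("top.npz")); f=im["frame"]; hsv=cv2.cvtColor(f,cv2.COLOR_RGB2HSV)
m=((hsv[...,1]>130)&(hsv[...,0]>12)&(hsv[...,0]<30)).astype(np.uint8)
n,l,s,c=cv2.connectedComponentsWithStats(m)
for i in range(1,n):
    if s[i,4]<80 or c[i][0]<340: continue
    ys,xs=np.where(l==i); w=world(im,np.c_[xs,ys],0.014)[:,:2].astype(np.float32)
    q=w.mean(0); u=np.linalg.svd(w-q,full_matrices=0)[2][0]; a=(w-q)@u
    if abs(a.max())>abs(a.min()): pass
    else: u=-u; a=-a
    # u towards thin end (longer side from the centroid)
    b=(w-q)@[-u[1],u[0]]
    print("wedge",c[i].round(),"len",round(float(np.ptp(a)),4),"thin tip",(q+u*a.max()).round(4),"thick",(q+u*a.min()).round(4),"yaw",round(float(np.degrees(np.arctan2(u[1],u[0]))),1),"w",[round(float(np.ptp(b[(a>a.min()+t*np.ptp(a))&(a<a.min()+(t+.1)*np.ptp(a))])),4) for t in (0.05,.45,.85)])
g=cv2.cvtColor(f,cv2.COLOR_RGB2GRAY)
crop=f[130:215,200:480]; save("crop1",cv2.resize(crop,(790,240),interpolation=cv2.INTER_CUBIC))
# plate fit
d=world(im,np.argwhere(np.ones(g.shape))[:,::-1]); Z=d[:,2].reshape(g.shape)
print("median heights bench/plate",np.median(Z[230:260,240:300]),np.median(Z[168:182,225:250]))
E
python3 m.py
```

```text
wedge [528.  27.] len 0.1595 thin tip [ 0.8162 -0.6604] thick [ 0.9692 -0.7055] yaw 163.6 w [0.025, 0.0222, 0.0328]
wedge [384. 160.] len 0.1254 thin tip [ 0.6646 -0.2877] thick [ 0.5408 -0.3081] yaw 9.4 w [0.0232, 0.0169, 0.0101]
wedge [439. 155.] len 0.0919 thin tip [ 0.5851 -0.3674] thick [ 0.5993 -0.4582] yaw 98.9 w [0.0148, 0.0099, 0.0044]
wedge [432. 297.] len 0.1743 thin tip [ 0.3465 -0.4448] thick [ 0.2535 -0.2973] yaw -57.8 w [0.0329, 0.0225, 0.0142]
median heights bench/plate 0.0010395940121067926 0.011279218088755871
```

View pics/crop1.png

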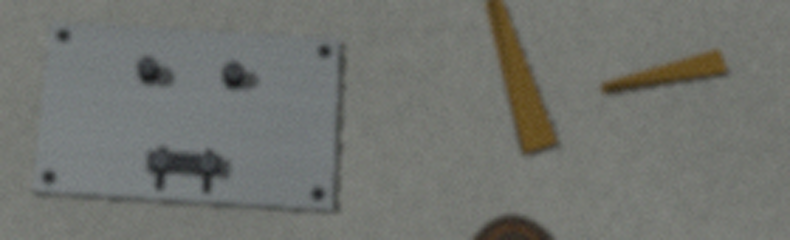

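The medium wedge, at top pixel (384,160), measures 125 mm long with widths of 23, 17 and 10 mm. That matches 128 / 25 / 9. The other two come out at 92 mm and 174 mm, so this is the right one. Next I'll look at the plate through the wrist camera.

```bash
cat >> h.py <<'E'
from scipy.spatial.transform import Rotation as R
def down(th):
    c,s=np.cos(th),np.sin(th)
    return R.from_matrix(np.array([[0,c,s],[0,s,-c],[-1,0,0]])).as_rotvec()
def wrist():
    o=r.get_obs(); im=r.get_image("wrist"); T=np.eye(4); T[:3,:3]=R.from_rotvec(o["tool_rot"]).as_matrix(); T[:3,3]=o["tcp_pos"]
    im["world_from_cam"]=T@im["hand_eye"]; return im
def wray(im,px):
    px=np.atleast_2d(np.asarray(px,float)); d=px-[im["cx"],im["cy"]]; rho=np.linalg.norm(d,axis=1); a=rho/im["fx"]
    v=np.c_[d/np.maximum(rho,1e-9)[:,None]*np.sin(a)[:,None],np.cos(a)]
    return v@im["world_from_cam"][:3,:3].T
def wworld(im,px,z):
    v=wray(im,px); p=im["world_from_cam"][:3,3]; return p+v*((z-p[2])/v[:,2])[:,None]
def rectify(im,z,x0,x1,y0,y1,res=0.0005):
    """orthophoto of the plane z: rows = falling x, columns = falling y"""
    xs=np.arange(x1,x0,-res); ys=np.arange(y1,y0,-res); X,Y=np.meshgrid(xs,ys,indexing="ij")
    W=np.linalg.inv(im["world_from_cam"]); P=np.stack([X,Y,np.full_like(X,z)],-1)@W[:3,:3].T+W[:3,3]
    n=np.hypot(P[...,0],P[...,1]); a=np.arctan2(n,P[...,2]); k=im["fx"]*a/np.maximum(n,1e-9)
    return cv2.remap(im["frame"],(k*P[...,0]+im["cx"]).astype(np.float32),(k*P[...,1]+im["cy"]).astype(np.float32),cv2.INTER_LINEAR)
E
python3 - <<'E'
from h import *
o=r.get_obs(); print(o["time"],R.from_rotvec(o["tool_rot"]).as_matrix().round(2).tolist())
r.move_ptp([0.56,-0.05,0.24],down(np.radians(-5)))
im=wrist(); np.savez("w1",**im); o=r.get_obs(); print(o["time"],o["joints"],o["contact_force"])
print(im["hand_eye"].round(3).tolist(),im["fx"],im["world_from_cam"][:3,3])
for t,z in (("seat",.01),("bar_place",.01),("left_stud",.01),("right_stud",.01),("plate",0)):
    for d in r.landmark_of("wrist",t)[:3]: print(t,np.round(d["point"],1),round(d["confidence"],2),wworld(im,d["point"],z)[0].round(4))
a=rectify(im,0.010,0.47,0.69,-0.19,0.11); b=im["frame"]
save("w1",cv2.resize(b,(560,420))); print(a.shape); save("r1",a)
E
```

```text
1.1 [[0.0, 0.39, -0.92], [-0.0, -0.92, -0.39], [-1.0, 0.0, -0.0]]
3.35 [-9.30933037e-02  2.55642976e-01  1.76891637e+00 -1.93299844e-04
  1.11702063e+00 -4.45921748e-03] [-0.65622968 -0.03665108 -0.04681123]
[[0.001, -0.289, 0.957, -0.144], [1.0, -0.0, -0.001, 0.0], [0.0, 0.957, 0.289, -0.081], [0.0, 0.0, 0.0, 1.0]] 325.19226210127806 [0.56716977 0.02983955 0.38445   ]
seat [316.1 174.5] 0.61 [ 0.6015 -0.0452  0.01  ]
bar_place [266.  169.2] 0.79 [ 0.5435 -0.0338  0.01  ]
left_stud [323.8 149.1] 0.64 [ 0.6125 -0.0158  0.01  ]
right_stud [325.3 202. ] 0.6 [ 0.6105 -0.0797  0.01  ]
plate [312.5 169. ] 0.69 [ 0.5985 -0.0401  0.    ]
(440, 600, 3)
```

View pics/r1.png

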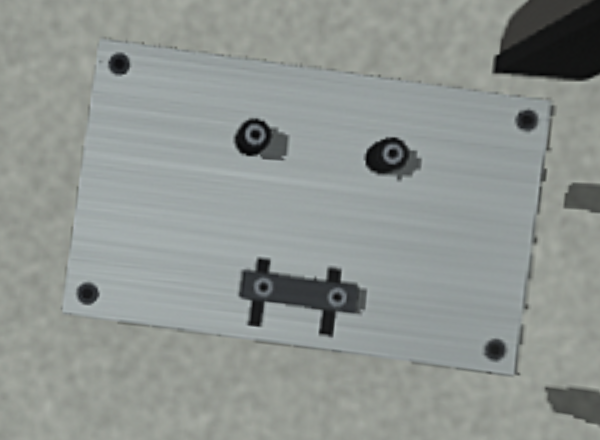

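The orthophoto of the plate (0.5 mm/px) is clear. The plate's corners are at about (100,38), (551,103), (517,375) and (64,312). The stud tops are at (254,134) and (393,153), and the bar centre is near (300,290). Yaw is about -8°. I'll fit these numerically and find the round block precisely from above.

```bash
cat > fit.py <<'E'
from h import *
im=dict(np.load("w1.npz")); x1,y1,q=0.69,0.11,0.0005
toW=lambda p:np.array([x1-p[1]*q,y1-p[0]*q])
a=rectify(im,0.010,0.47,0.69,-0.19,0.11); g=cv2.cvtColor(cv2.GaussianBlur(a,(5,5),0),cv2.COLOR_RGB2GRAY).astype(int); 
hsv=cv2.cvtColor(a,cv2.COLOR_RGB2HSV)
b=cv2.GaussianBlur(a,(5,5),0).astype(int); bl=b[...,2]-b[...,0]
print("B-R plate/bench",np.median(bl[200:240,120:220]),np.median(bl[400:,50:200]),np.median(g[200:240,120:220]),np.median(g[400:,50:200]))
t=(np.median(bl[200:240,120:220])+np.median(bl[400:,50:200]))/2
m=cv2.morphologyEx((bl>t).astype(np.uint8),cv2.MORPH_OPEN,np.ones((7,7))); m=cv2.morphologyEx(m,cv2.MORPH_CLOSE,np.ones((41,41)))
c=max(cv2.findContours(m,cv2.RETR_EXTERNAL,cv2.CHAIN_APPROX_NONE)[0],key=cv2.contourArea); rc=cv2.minAreaRect(c)
print("plate rect",rc,toW(rc[0]),"sizes mm",np.array(rc[1])*.5)
# plate centre is at plate x=-10,y=0
for z,n in ((.030,"stud"),(.022,"bar")):
    a=rectify(im,z,0.47,0.69,-0.19,0.11); g=cv2.cvtColor(a,cv2.COLOR_RGB2GRAY)
    save("z_"+n,a[60:360,180:460])
    if n=="stud":
        cs=cv2.HoughCircles(cv2.GaussianBlur(g,(5,5),0)[80:200,200:460],cv2.HOUGH_GRADIENT,1,60,param1=100,param2=12,minRadius=12,maxRadius=20)
        print(cs); 
        for k in (cs[0] if cs is not None else []): print("stud",toW(k[:2]+[200,80]),k[2])
    else:
        mm=np.zeros_like(g); mm[240:350,210:400]=(g[240:350,210:400]<85); mm=cv2.morphologyEx(mm,cv2.MORPH_CLOSE,np.ones((9,9))); mm=cv2.morphologyEx(mm,cv2.MORPH_OPEN,np.ones((21,21)))
        c=max(cv2.findContours(mm,cv2.RETR_EXTERNAL,cv2.CHAIN_APPROX_NONE)[0],key=cv2.contourArea); rb=cv2.minAreaRect(c); print("bar",rb,toW(rb[0]))
A=cv2.imread("pics/z_stud.png");B=cv2.imread("pics/z_bar.png"); cv2.imwrite("pics/zz.png",np.hstack([A,B]))
E
python3 fit.py
```

```text
B-R plate/bench 8.0 -3.0 166.0 154.0
plate rect ((306.486572265625, 206.7222900390625), (458.2818298339844, 278.53533935546875), 7.853313446044922) [ 0.58663885 -0.04324329] sizes mm [229.14091492 139.26766968]
[[[ 48.5  62.5  17.2]
  [172.5  83.5  18.2]]]
stud [ 0.61875 -0.01425] 17.2
stud [ 0.60825 -0.07625] 18.2
bar ((295.97210693359375, 290.2137451171875), (115.9741439819336, 32.07611846923828), 7.431407928466797) [ 0.54489313 -0.03798605]
```

View pics/zz.png

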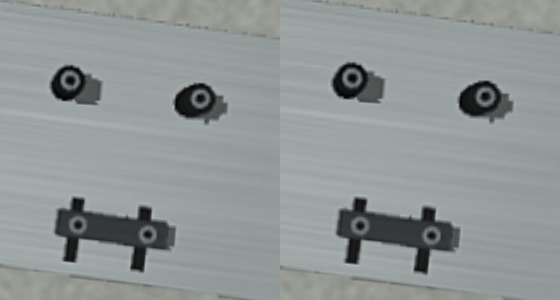

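Plate centre is (0.5866, -0.0432) with yaw -7.85° (size 229x139 mm, as it should be). The stud rings in the z=30 mm photo give a mid-point of (0.6155, -0.0475) and a 65.6 mm spacing, against 65.8 expected, so the fit is consistent. Next I'll refine the bar and go over the round block.

```bash
cat >> h.py <<'E'
PSI=np.radians(-7.85); EX=np.array([np.cos(PSI),np.sin(PSI)]); EY=np.array([-np.sin(PSI),np.cos(PSI)]); PO=np.array([0.5965,-0.0446])
def P(x,y,z): return np.r_[PO+x*EX+y*EY,z]
def toP(w): d=np.asarray(w)[:2]-PO; return np.array([d@EX,d@EY])
def sample(im,W):
    v=np.linalg.inv(im["world_from_cam"]); C=W@v[:3,:3].T+v[:3,3]; n=np.hypot(C[...,0],C[...,1]); k=im["fx"]*np.arctan2(n,C[...,2])/n
    return cv2.remap(im["frame"],(k*C[...,0]+im["cx"]).astype(np.float32),(k*C[...,1]+im["cy"]).astype(np.float32),cv2.INTER_LINEAR)
E
python3 - <<'E'
from h import *
im=dict(np.load("w1.npz"))
xs=np.arange(-0.066,-0.036,.001); W=np.array([[P(x,y,.022) for y in np.arange(-.008,.009,.001)] for x in xs])
g=sample(im,W).mean((1,2)); print("bar profile",[(round(x*1e3),int(v)) for x,v in zip(xs,g)])
ys=np.arange(-0.036,0.037,.002); W=np.array([[P(x,y,.022) for x in np.arange(-.055,-.048,.001)] for y in ys]); print("along",[(round(y*1e3),int(v)) for y,v in zip(ys,sample(im,W).mean((1,2)))])
t=dict(np.load("top.npz")); print("top round z=0",world(t,[377.7,221],0))
r.move_ptp([0.45,-0.27,0.19],down(PSI))
im=wrist(); np.savez("w2",**im); print(r.get_obs()["time"],r.get_obs()["contact_force"])
for d in r.landmark_of("wrist","round_block")[:2]: print(d,wworld(im,d["point"],0))
a=rectify(im,.028,.35,.55,-.37,-.15); save("r2",a); g=cv2.medianBlur(cv2.cvtColor(a,cv2.COLOR_RGB2GRAY),5)
cs=cv2.HoughCircles(g,cv2.HOUGH_GRADIENT,1,100,param1=100,param2=15,minRadius=57,maxRadius=63); print(cs)
for k in cs[0][:2]: print(.55-k[1]*.0005,-.15-k[0]*.0005,k[2])
E
```

```text
bar profile [(-66, 159), (-65, 155), (-64, 156), (-63, 160), (-62, 161), (-61, 162), (-60, 155), (-59, 105), (-58, 51), (-57, 52), (-56, 56), (-55, 57), (-54, 56), (-53, 55), (-52, 55), (-51, 55), (-50, 56), (-49, 56), (-48, 54), (-47, 50), (-46, 58), (-45, 100), (-44, 151), (-43, 162), (-42, 161), (-41, 161), (-40, 162), (-39, 163), (-38, 165), (-37, 165), (-36, 164)]
along [(-36, 154), (-34, 157), (-32, 106), (-30, 81), (-28, 60), (-26, 55), (-24, 52), (-22, 102), (-20, 86), (-18, 65), (-16, 102), (-14, 77), (-12, 54), (-10, 56), (-8, 56), (-6, 56), (-4, 55), (-2, 56), (0, 55), (2, 55), (4, 56), (6, 55), (8, 56), (10, 55), (12, 55), (14, 94), (16, 88), (18, 59), (20, 102), (22, 86), (24, 54), (26, 55), (28, 54), (30, 156), (32, 164), (34, 163), (36, 163)]
top round z=0 [[ 0.45902437 -0.27242962  0.        ]]
4.6333 [-0.58079612 -0.16026814  0.49298003]
{'point': [285.5, 195.9], 'confidence': 0.86} [[ 0.45440356 -0.27656588  0.        ]]
{'point': [415.6, 200.8], 'confidence': 0.61} [[ 0.60008081 -0.30164537  0.        ]]
[[[250.5 190.5  60.2]]]
0.45475 -0.27525002 60.2
```

View pics/r2.png

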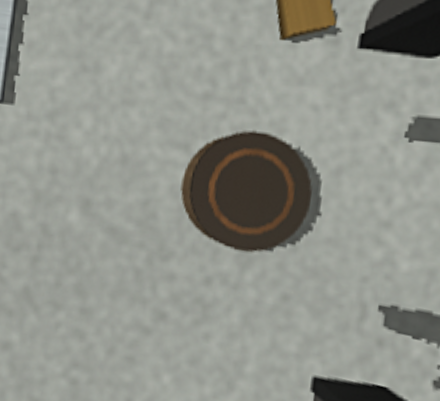

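The block sits at ortho pixel (250,190), i.e. world (0.4548, -0.2753), with a Hough radius of 30.1 mm. The bar's face is near x ≈ -45.2, so the gap is about 15 mm. Next I'll pick up the block, set it down and nudge it against the studs.

```bash
python3 - <<'E'
from h import *
def F(): return r.get_obs()["contact_force"].copy() if hasattr(r.get_obs()["contact_force"],"copy") else np.array(r.get_obs()["contact_force"])
b=np.array([0.4548,-0.2753])
r.move_l(np.r_[b,0.08],0.2); r.move_l(np.r_[b,0.041],0.1)
r.grip(0.05,15); o=r.get_obs(); print("gap",o["finger_gap"],o["time"])
r.move_l(np.r_[b,0.13],0.2); r.move_l(P(-.006,0,.13),0.25); r.move_l(P(-.006,0,.060),0.15)
r.pause(.15); f0=F(); print("held",f0,r.get_obs()["finger_gap"])
z=.054
while z>.048:
    r.move_l(P(-.006,0,z),.02); f=F()-f0
    if f[2]>2: break
    z-=.0005
print("set down z",z,f,r.get_obs()["time"])
r.grip(0.05,5); r.pause(.1); f0=F(); x=-.006; L=[]
while x<.005:
    x+=.0004; r.move_l(P(x,0,z),.02); f=F()-f0; fp=np.array([f[:2]@EX,f[:2]@EY]); L.append((round(x*1e3,1),*fp.round(1)))
    if fp[0]<-2.5: break
print(L[-8:],r.get_obs()["time"],toP(r.get_obs()["tcp_pos"]),r.get_obs()["finger_gap"])
im=wrist(); np.savez("w3",**im); save("w3",im["frame"])
E
```

```text
gap 0.05948638844598869 6.5083
held [-0.1628019  -0.90000929 -0.96331319] 0.05938158027084458
set down z 0.051 [-1.68046101  1.07232989  3.6710861 ] 11.0417
[(-5.6, np.float64(-1.0), np.float64(-0.8)), (-5.2, np.float64(-2.1), np.float64(0.6)), (-4.8, np.float64(-2.5), np.float64(0.3))] 12.1083 [-5.83639775e-03 -1.08545166e-05] 0.05950003116377282
```

```bash
cat >> h.py <<'E'
def F(): return np.array(r.get_obs()["contact_force"])
def FP(f): return np.array([f[:2]@EX,f[:2]@EY,f[2]])
E
python3 - <<'E'
from h import *
r.grip(0.064); r.move_l(P(-.004,0,.052),.03); r.pause(.2)
f0=F(); x=-.004; L=[]; hit=0
while x<.012:
    x+=.0004; r.move_l(P(x,0,.052),.02); o=r.get_obs(); f=FP(F()-f0); L.append((round(x*1e3,1),round(float(toP(o["tcp_pos"])[0]*1e3),2),*[round(float(v),1) for v in f]))
    hit=hit+1 if f[0]<-2.5 else 0
    if hit>=2 or f[0]<-4: break
print(*L,sep="\n"); print(r.get_obs()["time"],r.get_obs()["finger_gap"])
im=wrist(); np.savez("w3",**im); save("w3",im["frame"])
E
```

```text
(-3.6, -3.63, 0.0, -0.6, 0.1)
(-3.2, -3.33, -0.1, 0.5, -0.4)
(-2.8, -2.73, -0.4, -0.7, -0.1)
(-2.4, -2.31, 0.2, -0.1, 0.0)
(-2.0, -1.94, -0.0, -0.5, 0.2)
(-1.6, -1.54, -1.0, 1.0, -0.3)
(-1.2, -1.14, 0.4, -1.1, 1.0)
(-0.8, -0.75, -0.1, -0.1, 0.0)
(-0.4, -0.36, -0.8, 0.6, 0.2)
(0.0, 0.02, -0.0, 0.7, -0.8)
(0.4, 0.45, 0.0, 0.6, -0.3)
(0.8, 0.85, 0.0, 0.2, 0.1)
(1.2, 1.22, 0.5, 0.1, -0.2)
(1.6, 1.66, 0.5, -0.6, -0.1)
(2.0, 2.04, -0.4, -0.2, -0.2)
(2.4, 2.42, -0.3, 0.3, -0.3)
(2.8, 2.57, -1.3, -0.8, 0.3)
(3.2, 2.68, -3.0, -0.8, 1.8)
(3.6, 2.75, -5.3, -0.2, 2.8)
17.6333 0.06400061478565225
```

The block met the studs at a TCP x of 2.5 mm with the finger face 32 mm behind it, so its centre is about +0.5 mm in my plate frame, with a firm stop. I'll release, look at the fit from above, then move over the wedge.

```bash
python3 - <<'E'
from h import *
r.move_l(P(.0015,0,.052),.05); r.grip(0.09); r.move_l(P(0,0,.22),.3); r.pause(.1)
im=wrist(); np.savez("w4",**im)
a=rectify(im,.038,.53,.69,-.13,.05); g=cv2.medianBlur(cv2.cvtColor(a,cv2.COLOR_RGB2GRAY),5)
cs=cv2.HoughCircles(g,cv2.HOUGH_GRADIENT,1,100,param1=100,param2=15,minRadius=57,maxRadius=63)
for k in cs[0][:2]: print("block",toP([.69-k[1]*.0005,.05-k[0]*.0005]),k[2])
# wedge
q=(np.array([.6646,-.2877])+np.array([.5408,-.3081]))/2
r.move_ptp([q[0],q[1],.20],down(np.radians(9.4-90)))
im=wrist(); np.savez("w5",**im); print(r.get_obs()["time"],r.get_obs()["joints"])
x1,y1=.72,-.22; b=rectify(im,.014,.50,.72,-.38,-.22); hsv=cv2.cvtColor(b,cv2.COLOR_RGB2HSV)
m=((hsv[...,1]>110)&(hsv[...,0]>10)&(hsv[...,0]<32)).astype(np.uint8); m=cv2.morphologyEx(m,cv2.MORPH_OPEN,np.ones((3,3)))
n,l,s,c=cv2.connectedComponentsWithStats(m); i=1+s[1:,4].argmax()
ct=max(cv2.findContours((l==i).astype(np.uint8),cv2.RETR_EXTERNAL,cv2.CHAIN_APPROX_NONE)[0],key=cv2.contourArea)
A=cv2.approxPolyDP(cv2.convexHull(ct),6,True)[:,0]; w=np.c_[x1-A[:,1]*.0005,y1-A[:,0]*.0005]; print("corners",w,np.linalg.norm(w-np.roll(w,1,0),axis=1).round(4))
cv2.polylines(b,[A.reshape(-1,1,2)],True,(255,0,0),1)
h=min(a.shape[0],b.shape[0]); H=max(a.shape[0],b.shape[0]); pad=lambda t:np.pad(t,((0,H-t.shape[0]),(0,0),(0,0)))
save("r5",np.hstack([pad(a),pad(b)]))
E
```

```text
block [0.00019988 0.00038087] 60.2
20.4 [-4.59800830e-01  4.61757926e-01  1.56127230e+00  4.25386754e-04
  1.11942618e+00  9.44082217e-01]
corners [[ 0.6665 -0.292 ]
 [ 0.544  -0.3225]
 [ 0.539  -0.3   ]
 [ 0.665  -0.2875]] [0.0047 0.1262 0.023  0.1266]
```

View pics/r5.png

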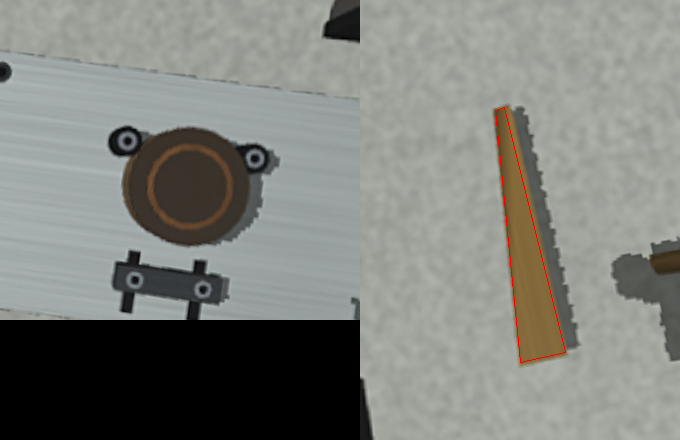

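The left half shows the block touching both studs, at (124,141) and (254,158); its measured centre is off by (0.2, 0.4) mm. The right half shows the wedge with its thick end at (543,360) and thin end at (503,106), and the sloping side on the left (+y). I'll fit its heading more exactly and pick it up.

```bash
cat >> h.py <<'E'
from scipy.optimize import minimize
def wedge_fit(im,z,guess,half=.10):
    """pose (x,y,heading) of the wedge's top outline at height z, by area overlap with its colour mask"""
    x1,y1=guess[0]+half,guess[1]+half; b=rectify(im,z,guess[0]-half,x1,guess[1]-half,y1); hsv=cv2.cvtColor(b,cv2.COLOR_RGB2HSV)
    m=((hsv[...,1]>100)&(hsv[...,0]>10)&(hsv[...,0]<32)).astype(np.float32)
    out=np.array([[-.064,-.0085],[.064,-.0085],[.064,.0005],[-.064,.0165]])
    def poly(p):
        c,s=np.cos(p[2]),np.sin(p[2]); w=out@np.array([[c,s],[-s,c]])+p[:2]; return np.c_[(y1-w[:,1])/.0005,(x1-w[:,0])/.0005]
    def cost(p):
        t=np.zeros(m.shape,np.float32); cv2.fillPoly(t,[np.round(poly(p)*16).astype(np.int32)],1,cv2.LINE_AA,4); return np.abs(t-m).sum()
    s0=np.array(guess,float); simplex=np.vstack([s0]+[s0+d for d in ([.004,0,0],[0,.004,0],[0,0,.06])])
    o=minimize(cost,s0,method="Nelder-Mead",options=dict(initial_simplex=simplex,xatol=1e-5,fatol=.5,maxiter=400))
    cv2.polylines(b,[np.round(poly(o.x)).astype(np.int32).reshape(-1,1,2)],True,(255,0,0),1)
    return o.x,o.fun/m.sum(),b
E
python3 - <<'E'
from h import *
im=dict(np.load("w5.npz"))
for g in ([.603,-.298,np.radians(13.5)],[.60,-.302,np.radians(11)]):
    p,e,b=wedge_fit(im,.014,g); print(p[:2],np.degrees(p[2]),e)
ph=p[2]; u=np.array([np.cos(ph),np.sin(ph)]); n=np.array([-u[1],u[0]])
assert e<.15
# grasp at wedge x=-10; local mid-width: straight -8.5, slope ~ +9.75 at x=-10
gp=p[:2]-.010*u+.0006*n; print("grasp",gp)
th=ph+np.pi/2
r.grip(.05,30); r.move_ptp(np.r_[gp,.12],down(th)); r.move_l(np.r_[gp,.027],.12); r.grip(.008,30)
o=r.get_obs(); print("gap",o["finger_gap"],o["time"])
r.move_l(np.r_[gp,.12],.2)
print(r.get_obs()["finger_gap"],r.get_obs()["contact_force"])
im=wrist(); np.savez("w6",**im); print(r.get_obs()["time"])
try:
    p2,e2,b2=wedge_fit(im,.014+.093,[*p[:2],p[2]]); print("held",p2[:2]-p[:2],np.degrees(p2[2]-ph),e2); save("r6",b2)
except Exception as ex: print(ex)
E
```

```text
[ 0.6039058  -0.30090247] 13.588146368902473 0.2122305867794163
[ 0.60345654 -0.30134656] 13.150714922898459 0.21356479612434395Traceback (most recent call last):
  File "<stdin>", line 6, in <module>
AssertionError
```

```bash
python3 - <<'E'
from h import *
im=dict(np.load("w5.npz"))
p,e,b=wedge_fit(im,.014,[.603,-.298,np.radians(13.5)]); ph=p[2]
hsv=cv2.cvtColor(b,cv2.COLOR_RGB2HSV); m=((hsv[...,1]>100)&(hsv[...,0]>10)&(hsv[...,0]<32))
n,l,s,c=cv2.connectedComponentsWithStats(m.astype(np.uint8)); print("comps (expect 8704 px)",s[1:,4][s[1:,4]>30])
u=np.array([np.cos(ph),np.sin(ph)]); n=np.array([-u[1],u[0]])
gp=p[:2]-.010*u+.0006*n; print("grasp",gp); th=ph+np.pi/2
r.grip(.05,30); r.move_ptp(np.r_[gp,.12],down(th)); r.move_l(np.r_[gp,.027],.12); r.grip(.008,30)
o=r.get_obs(); print("gap",o["finger_gap"],o["time"])
r.move_l(np.r_[gp,.12],.2); r.pause(.1)
print(r.get_obs()["finger_gap"],r.get_obs()["contact_force"])
im=wrist(); np.savez("w6",**im); print(r.get_obs()["time"])
p2,e2,b2=wedge_fit(im,.014+.093,[*p[:2],p[2]]); print("held",p2[:2]-p[:2],np.degrees(p2[2]-ph),e2)
save("r6",np.hstack([b,b2]))
E
```

```text
comps (expect 8704 px) [8080 1395]
grasp [ 0.59404474 -0.30266867]
gap 0.018552409102756733 25.3583
0.018572799301194008 [-1.16215218  0.3908899  -2.71122043]
26.125
held [-0.00506605 -0.00186817] 0.3509787448150372 0.6482179257520538
```

View pics/r6.png

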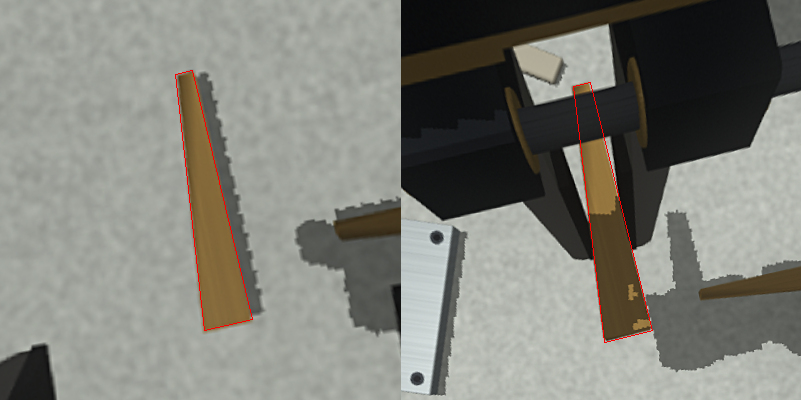

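The left panel's fit is tight; the excess cost came only from the small wedge. In the hand (right panel) the wedge slid about 5 mm towards its thick end and stays aligned within 0.4°. I'll compensate for that and lay it between bar and block.

```bash
python3 - <<'E'
from h import *
th=PSI-np.radians(.35); X,Y=-.0340,.0646
r.move_ptp(P(X,Y,.12),down(th)); r.move_l(P(X,Y,.045),.12); r.pause(.15); f0=F(); z=.041
while z>.0362:
    r.move_l(P(X,Y,z),.02); f=FP(F()-f0)
    if f[2]>1.5: break
    z-=.0007
print("down",z,f,r.get_obs()["tcp_pos"][2],r.get_obs()["time"])
r.grip(.032); r.move_l(P(X,Y,.16),.25); r.pause(.1)
im=wrist(); np.savez("w7",**im); print(r.get_obs()["time"])
g=[*P(-.0349,.060,0)[:2],PSI-np.pi/2]
p,e,b=wedge_fit(im,.024,g); u=toP(p[:2]); print("wedge",u,"err heading",np.degrees(p[2]-g[2]),e)
save("r7",b)
E
```

```text
down 0.036800000000000006 [-0.99623795 -0.1332499   5.57097655] 0.03708360190829865 31.0083
32.2
wedge [-0.03501476  0.05575492] err heading -0.3353858852863787 0.1722621473774536
```

View pics/r7.png

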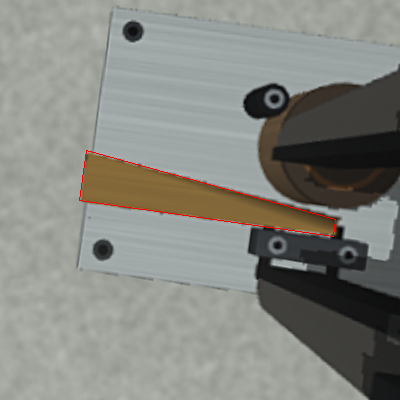

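The wedge lies on the plate with its thin end at (335,228), entering between bar and block. It is 0.3° off parallel to the bar, and its thick end is near y = 120 mm. Next I'll push the end with closed fingers, watching the force.

```bash
cat > push.py <<'E'
from h import *
import sys
def push(X,y,ystop,target,Z=.038,fine_from=.105):
    r.pause(.2); f0=np.mean([ (r.pause(.02),F())[1] for _ in range(8)],0); L=[]; hit=0
    while y>ystop:
        y-=.0015 if y>fine_from else .0004
        r.move_l(P(X,y,Z),.03)
        if y<=fine_from: r.pause(.02)
        f=FP(np.mean([F(),(r.pause(.01),F())[1],(r.pause(.01),F())[1]],0)-f0); t=r.get_obs()["tcp_pos"]
        L.append((round(y*1e3,1),round(float(toP(t)[1]*1e3),2),*[round(float(v),1) for v in f]))
        if f[1]>target+4: break
        hit=hit+1 if f[1]>target else 0
        if hit>=1: break
        if y>fine_from and f[1]>4: print("early contact"); break
    return y,L
E
python3 - <<'E'
from h import *
from push import push
X=-.032
r.grip(0.0,20); r.move_ptp(P(X,.142,.12),down(PSI)); r.move_l(P(X,.142,.038),.15)
y,L=push(X,.140,.075,7.5); print(*L[::6],sep="\n"); print("..."); print(*L[-14:],sep="\n"); print(r.get_obs()["time"])
E
```

```text
(138.5, 138.32, 0.1, 0.5, -0.2)
(129.5, 129.44, -0.1, -0.2, 0.3)
(120.5, 120.39, 0.1, 0.3, 0.3)
(111.5, 111.37, 0.0, 0.2, 0.3)
(103.6, 103.6, -0.0, 0.4, -0.1)
(101.2, 101.15, 0.1, 1.1, 0.0)
(98.8, 98.76, 0.0, 0.9, -0.2)
(96.4, 96.37, -0.5, 0.7, -0.6)
(94.0, 93.96, -0.0, 0.9, -0.4)
(91.6, 91.73, -0.3, 3.4, 0.1)
(89.2, 89.69, -0.4, 7.6, 0.3)
...
(94.4, 94.38, -0.2, 1.1, -0.4)
(94.0, 93.96, -0.0, 0.9, -0.4)
(93.6, 93.56, 0.1, 1.0, -0.6)
(93.2, 93.17, -0.4, 1.2, 0.1)
(92.8, 92.77, -0.3, 1.0, 0.1)
(92.4, 92.39, 0.0, 1.3, -0.3)
(92.0, 92.05, -0.3, 1.8, -0.7)
(91.6, 91.73, -0.3, 3.4, 0.1)
(91.2, 91.32, -0.8, 4.8, -0.1)
(90.8, 90.9, -0.6, 4.9, 0.4)
(90.4, 90.59, -0.9, 5.6, -0.3)
(90.0, 90.28, -1.6, 5.6, -0.2)
(89.6, 89.97, -0.2, 6.8, 0.5)
(89.2, 89.69, -0.4, 7.6, 0.3)
51.1917
```

The push rose from 1 N to 7.6 N over about 2.5 mm, with the thick end at y ≈ 80 mm against 82 predicted, so the wedge is snug. I'll retreat and check.

```bash
python3 - <<'E'
from h import *
r.move_l(P(-.032,.115,.038),.08); r.move_l(P(-.032,.13,.22),.3); r.pause(.1)
im=wrist(); np.savez("w8",**im); print(r.get_obs()["time"],r.get_obs()["contact_force"])
a=rectify(im,.038,.50,.67,-.13,.09); g=cv2.medianBlur(cv2.cvtColor(a,cv2.COLOR_RGB2GRAY),5)
cs=cv2.HoughCircles(g,cv2.HOUGH_GRADIENT,1,100,param1=100,param2=15,minRadius=57,maxRadius=63)
for k in (cs[0][:2] if cs is not None else []): print("block",toP([.67-k[1]*.0005,.09-k[0]*.0005]),k[2])
gs=[*P(-.0365,.016,0)[:2],PSI-np.pi/2]; p,e,b=wedge_fit(im,.024,gs); print("wedge",toP(p[:2]),np.degrees(p[2]-gs[2]),e); save("r8",b)
E
```

```text
52.575 [ 0.15384735 -0.1835096   0.0067123 ]
block [-0.00099561  0.00173023] 61.3
wedge [-0.03707281  0.02012299] -0.9047127536033496 1.9965656565656567
```

View pics/r8.png

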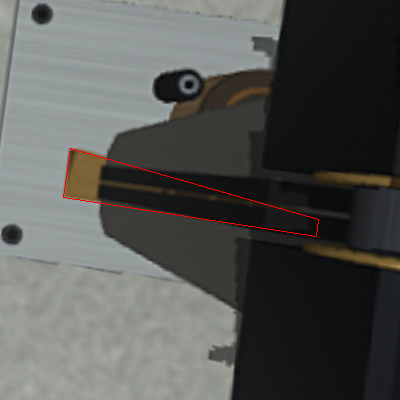

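The gripper hides most of the scene from here; only the thick end at (85,175) shows. I'll take one clearer look from the position used earlier.

```bash
python3 - <<'E'
from h import *
r.grip(.09); r.move_l(P(0.02,-.03,.24),.2); r.pause(.1)
im=wrist(); print(r.get_obs()["time"])
a=rectify(im,.038,.50,.68,-.13,.09); g=cv2.medianBlur(cv2.cvtColor(a,cv2.COLOR_RGB2GRAY),5)
cs=cv2.HoughCircles(g,cv2.HOUGH_GRADIENT,1,100,param1=100,param2=15,minRadius=57,maxRadius=63)
for k in (cs[0][:2] if cs is not None else []): print("block",toP([.68-k[1]*.0005,.09-k[0]*.0005]),k[2])
gs=[*P(-.0365,.016,0)[:2],PSI-np.pi/2]; p,e,b=wedge_fit(im,.024,gs); print("wedge",toP(p[:2]),np.degrees(p[2]-gs[2]),e); save("r9",b)
E
```

```text
55.075
block [0.00119049 0.00051745] 61.3
wedge [-0.03554887  0.01473014] -0.466976489568277 0.22181282240235814
```

View pics/r9.png

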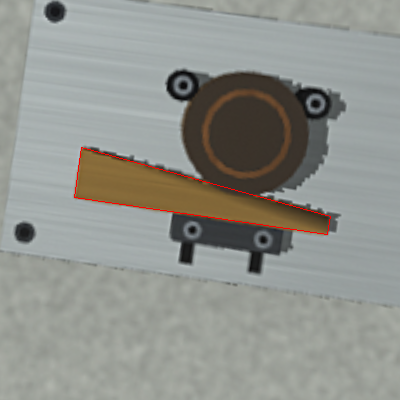

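The wedge, from (78,172) to (328,225), lies flush along the bar and touches the block, which rests against both studs at (183,85) and (315,103). Nothing touches the robot, so I'm handing it in.

```bash
python3 - <<'E'
from h import *
r.job_done(); print(r.get_obs()["time"])
E
```

```text
the job is handed in; nothing more can be done
the job is handed in; nothing more can be done
```

I set the round block against both studs and pushed the medium wedge in, thin end first, until it bound at 7.6 N. I then let go and handed the job in at about 55 s on the robot's clock; it reports no verdict.

- **Block:** I nudged it against the studs until it met a firm stop, at about 5 N. The wrist view right after that put its centre within 0.5 mm of the seat.
- **Wedge:** I chose it by size: it measured 125 mm, against 92 mm and 174 mm for the other two. The push rose from 1 N to 7.6 N over about 2.5 mm, slightly steeper than the 1 to 2 N per mm given. It bound about 2 mm from where I had predicted.
- **Last check:** The final picture shows the wedge along the bar (about 0.5° off by the fit) and touching the block. The block rests against both studs, and the gripper is well clear.

**Checks that disagreed:**
- The final circle fit put the block 1.2 mm from the seat in x. It also read the radius as 30.7 mm instead of 30, so I put this down to the camera and trusted the picture.
- One earlier view, with the gripper in the way, gave useless fits for both pieces, so I looked again from a better angle.

The forces on the studs and between wedge and block were not measured directly. I also did not re-measure the square and small round blocks, but the arm never went near them.

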